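# Find the real objective by weight and show it to the inspection camera

### The job

Two microscope objectives of the same shape stand in the grey rack, but one is an empty dummy and clearly lighter: lift each in turn clear of the rack to feel its weight, and leave the lighter one standing in the rack, let go. Finish while holding the heavier one still and upright in the gripper, centred over the round window of the white viewer with its lower tip about 50 mm above the window. Never let an objective touch the viewer or tip over, and leave the other things on the bench where they are.

Things in the scene. Friction and masses are not known exactly. Their poses are not given: they have to be found in the camera images.
- objective_a_mid (a point): one of two like microscope objectives, one real (280 to 400 g), one dummy (120 to 180 g): upright steel cylinder 68 mm high; above its tip: nose 27 mm across to 13 mm, flare, straight barrel 38 mm across from 18 to 62 mm, collar 26 mm across. Stands nose down in a well, tip 10 mm above the bench. Point on its axis half-way up, 34 mm above the tip; z up. Weight not told by look or place
- objective_b_mid (a point): one of two like microscope objectives, one real (280 to 400 g), one dummy (120 to 180 g): upright steel cylinder 68 mm high; above its tip: nose 27 mm across to 13 mm, flare, straight barrel 38 mm across from 18 to 62 mm, collar 26 mm across. Stands nose down in a well, tip 10 mm above the bench. Point on its axis half-way up, 34 mm above the tip; z up. Weight not told by look or place
- rack_hole0 (a point): mouth centre of one of the two round wells in the rack's top. The rack is a fixed grey plate 200 mm long, 90 mm wide, 20 mm high; wells 120 mm apart along its length, centred on its width, 33 mm across, 10 mm deep. y runs along the rack, x across it, z up
- rack_hole1 (a point): mouth centre of the other well, same frame directions
- viewer_window (a point): centre of the round window on top of the viewer: a fixed white box 130 x 130 mm, 50 mm high, with a black bezel 68 mm across that stands 4 mm proud (top 54 mm above the bench); this point is at the bezel's top. An upward-looking inspection camera; z is up
- cap_mid (a point): bystander, loose: small black dust cap, a disc 28 mm across and 12 mm high, lying on the rack's top between the wells, towards one long side. Point at its centre, half-way up; z up
- slidebox_mid (a point): bystander, loose: flat white slide box, 85 x 34 x 26 mm high. Point at its centre, half-way up; z up
- petri_mid (a point): bystander, loose: clear petri dish with lid, 90 mm across, 15 mm high. Point at its centre, half-way up; z up
- cleaner_mid (a point): bystander, loose: small amber bottle, 40 mm across, 100 mm high. Point at its centre, half-way up; z up
- beaker_mid (a point): bystander, loose: glass cup, 60 mm across, 70 mm high. Point at its centre, half-way up; z up
- tipbox_mid (a point): bystander, loose: grey box with clear lid, 120 x 85 x 61 mm high. Point at its centre, half-way up; z up
- wipes_mid (a point): bystander, loose: cardboard box of wipes, 120 x 110 x 70 mm high. Point at its centre, half-way up; z up
- brush_grip (a point): bystander, loose: lens brush lying flat, 170 mm long. Point on its handle
Things that resemble listed ones, but are neither listed nor needed, are in the scene too. Of the things that look like the part that bears rack_hole0, take the one that is farthest to the robot's left at the start.

How it is judged:
By the outcome, as a careful person would: the job done as asked, in the order asked, and still so for the second after the job is handed in, while the arm keeps its last pose, push and grip.
It also fails if it takes over 72 s, if anything falls off the work surface, if the arm or the gripper's body presses on something with over 40 N, if the wrist force passes 120 N, or if a joint passes its speed limit or range.

### The arm

A 7-joint arm with a two-finger parallel gripper is mounted at the origin on the work surface. World frame = base frame: x ahead of the robot, y to its left, z up, the work surface at z = 0. Lengths are in m, angles in rad, forces in N, time in s.
With the tool pointing down it reaches from about 0.4 to 0.85 m from the base axis. Payload 10.4 kg.
Tool frame: the origin (TCP) lies between the finger pads; the fingertips stand 11 mm ahead of it and the grasp point (between the pads) lies 8 mm behind it (r.tcp_to_tips is the distance from the TCP to the fingertips, in m); z points along the fingers, y is the line along which they close (so a half turn about z gives the same grasp; the last joint's range is limited). The gripper opens to 87 mm and grips with 3 to 60 N. Pads are 19 mm wide; open, the fingers measure 117 mm over their backs; the gripper's body (75 mm by 190 mm) begins 51 mm behind the grasp point.
Start: joints at [-1.284, 0.332, -0.065, 1.46, 0.022, 1.35, -0.088], TCP at [0.191, 0.595, 0.234] pointing down, gripper open.
Joint ranges: [-2.6, 2.6], [-0.5, 2.12], [-1.47, 1.34], [0.16, 2.42], [-1.27, 4.41], [0.06, 2.06], [-2.6, 2.6]. Speed limits (rad/s): [2.22, 2.22, 2.79, 2.79, 3.14, 3.14, 3.14].

### API

Orientations are given as a unit quaternion [x, y, z, w].
In Python, from bench import r gives the robot as it stands. The module is installed in compiled form; this text tells all that it offers.
- The arm moves only by the shell command python3 -m crank 'ROWS' [FORCE]. ROWS is JSON, a list of rows, each an object of numbers: "claw": the closure, from -1 (fully open) to 1 (shut); "dx", "dy", "dz": the shift along the tool's x, y, z each as a share of 3 cm, from -1 to 1; "ax", "ay", "az": the turn, a rotation vector about the tool's x, y, z each as a share of 6 degrees, from -1 to 1. A call has 1 to 8 rows; each row shifts and turns the commanded pose from where the row before left it, along the tool's axes as they then stand; what a row does not reach is not made up. A row lasts 1/12 s, in which the tool goes at most 41.7 mm and 7.16 degrees, less where a joint would pass 70% of its speed; a pose out of reach is approached as far as the arm can. A call with a number of a shift or a turn outside -1 to 1 is refused whole. A call with a gripper value outside its range is refused whole. The fingers move at their own pace and stop on an object; FORCE is the grip in N (left out, the last holds). Time passes only in rows, so rows that do not move let the fingers close. It gives the time, the measured TCP pose, the force, the opening and the grip force at its end, in the units of the state.
- r.read_state(): the state, without advancing time (a new reading comes with each control period).
- r.camera(name): name is "scene" or "top" or "wrist"; returns a dict with "color" (400x640x3 uint8, red, green, blue), "mtx" (3x3 intrinsics, pixels), "R" (3x3) and "t" (3): a world point X has camera coordinates R X + t; the wrist camera has in their place "hand_eye" (4x4, takes a point from camera to tool coordinates, whose origin is the TCP and whose axes are the flange's). Camera axes: x right, y down, z forward; pixel columns grow to the right and rows downward; lengths in m; the calibration is good to about 2 mm. A picture is of the moment at which its call begins: read the wrist's pose just before it. There is no depth.
- r.close_job(): hands the job in; it is judged then, once.
The state is a dict: "time": time; "joint_positions": joint angles; "joint_vel": joint speeds; "joint_torque": joint torques, N m; "ee_pos": TCP position; "eef_rot": TCP orientation; "ft_force": force on the tool from outside, world axes, zero at the start; "torque": the same for the moment, N m; "width": finger opening in m; "grip_force": force on a finger pad.
Only numpy, scipy, OpenCV 4.12 (cv2) and the standard library are available. Lean on these libraries where they do the work, as an engineer would, in place of code of your own. Each camera call takes 0.05 s, during which the arm holds its last target. There are 200 camera calls.

## Working session

There is one attempt and no reset: what is moved stays moved. The work goes in short steps, Python scripts to look and compute and a shell command to move; the robot and the scene stay as the last step left them, time stands still between calls to the robot, and variables do not carry over. Pictures are saved under pics/ and viewed, at most 10 in all, crops included, and the job is handed in when it is done.

```bash
mkdir -p pics
python3 - <<'E'
from bench import r
import cv2,pickle
s=r.read_state();print({k:(v if not hasattr(v,'round') else v) for k,v in s.items()})
for n in("scene","top"):
    c=r.camera(n);pickle.dump(c,open(n+".pkl","wb"));cv2.imwrite(f"pics/{n}.png",c["color"][:,:,::-1]);print(n,c["mtx"],c["R"],c["t"])
E
```

```text
{'time': 0.0, 'joint_positions': array([-1.28362383,  0.33290677, -0.06468422,  1.460943  ,  0.02156843,
        1.34986832, -0.08851211]), 'joint_vel': array([-2.23688985e-03,  1.71372167e-05, -1.13921883e-03,  3.56843148e-04,
       -1.28049459e-03,  3.33914586e-03, -2.25347749e-04]), 'joint_torque': array([ 1.29837159e-05, -6.23242450e+01,  2.46074237e-02, -3.89914441e+01,
       -6.13384880e-02,  3.96232784e-02,  1.15737930e-04]), 'ee_pos': array([0.19041845, 0.59490384, 0.23273127]), 'eef_rot': array([ 1.54274064e-01,  9.88027834e-01, -7.09990037e-04, -9.11717120e-05]), 'ft_force': array([ 0.6945483 , -0.00394046, -0.26208701]), 'torque': array([-0.0519899 , -0.02908668, -0.00070204]), 'grip_force': 0.0, 'width': 0.08668209898157263}
scene [[426.62022457   0.         319.05850436]
 [  0.         426.62022457 200.61211684]
 [  0.           0.           1.        ]] [[-0.80616375  0.59163266  0.00841413]
 [ 0.36743323  0.51171272 -0.77662276]
 [-0.46378101 -0.62299349 -0.62990975]] [ 0.43178862 -0.14198801  1.44399128]
top [[393.15803833   0.         322.27229708]
 [  0.         393.15803833 200.22326411]
 [  0.           0.           1.        ]] [[ 9.79137330e-04 -9.99633539e-01  2.70523304e-02]
 [-9.82373560e-01 -6.01830859e-03 -1.86831390e-01]
 [ 1.86925733e-01 -2.63925605e-02 -9.82019452e-01]] [-0.0086635   0.52628393  0.97459632]
```

View pics/top.png

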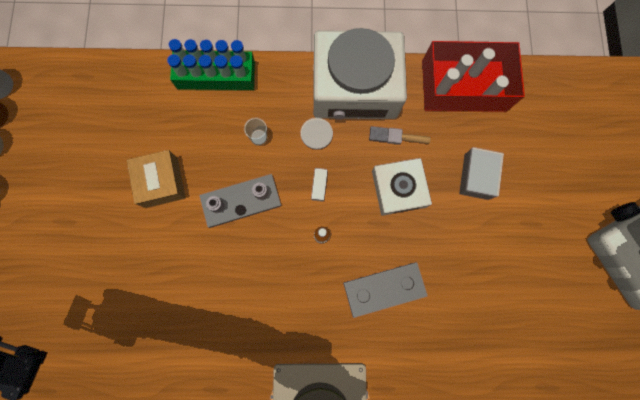

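View pics/scene.png

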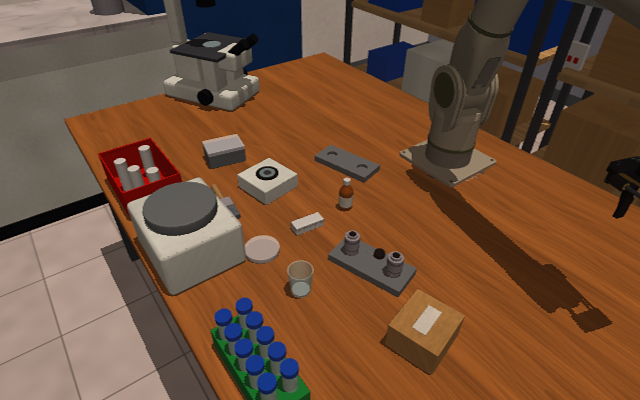

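The top view shows these rack candidates: the grey rack at (240,202), which holds the objectives at (214,203) and (260,189), and an empty lookalike at (385,290). The one farthest left (+y) is at (240,202). The viewer is the white box with a bezel at (402,185). It could be confused with the slide box (319,184), the tip box (483,173) or the large device (360,75). I'll check the choice in one crop.

```bash
cat > h.py <<'E'
import numpy as np,pickle,cv2
def load(n): return pickle.load(open(n+".pkl","rb"))
def w2p(c,X):
    p=c["mtx"]@(c["R"]@np.array(X,float)+c["t"]); return p[:2]/p[2]
def p2w(c,uv,z):
    d=c["R"].T@np.linalg.solve(c["mtx"],[*uv,1.]); o=-c["R"].T@c["t"]
    return o+d*(z-o[2])/d[2]
E
python3 - <<'E'
from h import *
c=load("top");s=load("scene")
a=cv2.resize(c["color"][165:245,190:290],None,fx=4,fy=4,interpolation=cv2.INTER_CUBIC)
b=cv2.resize(c["color"][145:225,355:455],None,fx=4,fy=4,interpolation=cv2.INTER_CUBIC)
d=cv2.resize(s["color"][215:285,320:420],None,fx=4,fy=4,interpolation=cv2.INTER_CUBIC)
e=cv2.resize(s["color"][140:210,220:320],None,fx=4,fy=4,interpolation=cv2.INTER_CUBIC)
im=np.vstack([np.hstack([a,b]),np.hstack([d,e])]);print(im.shape)
cv2.imwrite("pics/crop.png",im[:,:,::-1])
for uv,z in [((214,202),.078),((260,188),.078),((402.5,184),.054),((240,210),.032)]: print(p2w(c,uv,z).round(4))
E
```

```text
(600, 800, 3)
[0.5147 0.2659 0.078 ]
[0.5515 0.152  0.078 ]
[ 0.5702 -0.2177  0.054 ]
[0.5023 0.2086 0.032 ]
```

View pics/crop.png

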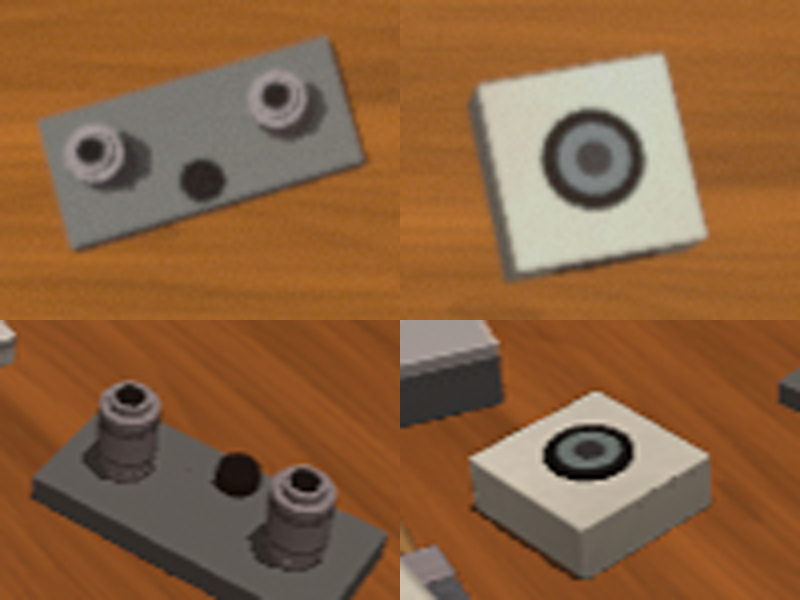

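The crop confirms the choice. The left rack holds two objectives, with tops at about (212.5,202.5) and (259,188.5) in the top view and (352,233) and (396,255) in the scene view. The dust cap lies between them, and the viewer window is at (403,184.5) top and (267,172.5) scene.

```bash
cat >> h.py <<'E'
from scipy.spatial.transform import Rotation as Ro
from scipy.optimize import least_squares
def tri(a,b):
    f=lambda X:np.r_[w2p(load("top"),X)-a,w2p(load("scene"),X)-b]
    q=least_squares(f,[.5,0,.05]);return q.x,q.fun
def go(T,yaw=None):
    """shift (units of 30mm, tool axes) to world target T and tilt turn (units of 6deg)"""
    from bench import r
    s=r.read_state();R=Ro.from_quat(s["eef_rot"]);d=R.inv().apply(np.array(T)-s["ee_pos"])/.03
    z=R.apply([0,0,1]);ax=np.cross(z,[0,0,-1]);ti=np.degrees(R.inv().apply(ax))/6
    print("t",round(s["time"],2),"pos",s["ee_pos"].round(4),"d",d.round(2),"tilt",ti.round(3),"F",s["ft_force"].round(2),"w",round(s["width"],4),"g",round(s["grip_force"],1), "q",s["joint_positions"].round(2))
E
python3 - <<'E'
from h import *
k=.375
for n,a,b,z in [("A",(213.125-k,203.125-k),(352.9-k,233.9-k),.078),("B",(259.6-k,189.1-k),(396.9-k,255.9-k),.078),("V",(403.5-k,184.75-k),(267.25-k,172.75-k),.054)]:
    print(n,p2w(load("top"),a,z).round(4))
    # scene match either objective
    for bb in [(352.5-k,233.5-k),(396.5-k,255.5-k),b]: print("  sc",p2w(load("scene"),bb,z).round(4))
go([.5515,.152,.18])
E
```

```text
A [0.5128 0.2689 0.078 ]
  sc [0.5505 0.1558 0.078 ]
  sc [0.5152 0.2722 0.078 ]
  sc [0.5507 0.1575 0.078 ]
B [0.5496 0.1539 0.078 ]
  sc [0.5505 0.1558 0.078 ]
  sc [0.5152 0.2722 0.078 ]
  sc [0.5153 0.2737 0.078 ]
V [ 0.5692 -0.2193  0.054 ]
  sc [0.5332 0.137  0.054 ]
  sc [0.4966 0.2574 0.054 ]
  sc [ 0.5715 -0.2165  0.054 ]
t 0.1 pos [0.1904 0.595  0.2329] d [-15.96 -10.39   1.78] tilt [-0.012  0.    -0.   ] F [-0.27 -0.12  0.12] w 0.0871 g 0.0 q [-1.28  0.33 -0.06  1.46  0.02  1.35 -0.09]
```

```bash
python3 -m crank '[{"claw":-1,"dx":-0.97,"dy":-0.5},{"claw":-1,"dx":-0.97,"dy":-0.5},{"claw":-1,"dx":-0.97,"dy":-0.5},{"claw":-1,"dx":-0.97,"dy":-0.5},{"claw":-1,"dx":-0.97,"dy":-0.5},{"claw":-1,"dx":-0.97,"dy":-0.5},{"claw":-1,"dx":-0.97,"dy":-0.5},{"claw":-1}]' 35
python3 -m crank '[{"claw":-1,"dx":-0.97,"dy":-0.5},{"claw":-1,"dx":-0.97,"dy":-0.5},{"claw":-1,"dx":-0.97,"dy":-0.5},{"claw":-1,"dx":-0.97,"dy":-0.5},{"claw":-1,"dx":-0.97,"dy":-0.5},{"claw":-1,"dx":-0.97,"dy":-0.5},{"claw":-1},{"claw":-1}]'
python3 - <<'E'
from h import *
from bench import r
go([.514,.270,.2])
s=r.read_state();c=r.camera("wrist");c["p"]=s["ee_pos"];c["q"]=s["eef_rot"]
pickle.dump(c,open("w1.pkl","wb"));cv2.imwrite("pics/w1.png",c["color"][:,:,::-1]);print(c["mtx"],c["hand_eye"])
E
```

```text
t 0.1 pos [0.1904 0.595  0.2329] d [-13.58  -7.03   1.1 ] tilt [-0.012  0.    -0.   ] F [-0.27 -0.12  0.12] w 0.0871 g 0.0 q [-1.28  0.33 -0.06  1.46  0.02  1.35 -0.09]
[[303.01470124   0.         321.14201371]
 [  0.         303.01470124 196.38922471]
 [  0.           0.           1.        ]] [[ 5.80373110e-04 -9.58130413e-01 -2.86331583e-01  8.09901340e-02]
 [ 9.99999739e-01  6.79472147e-04 -2.46741801e-04  3.96507356e-04]
 [ 4.30965159e-04 -2.86331365e-01  9.58130557e-01 -1.50789213e-01]
 [ 0.00000000e+00  0.00000000e+00  0.00000000e+00  1.00000000e+00]]invalid input at $[0]: expected keys claw, dx, dy, dz, ax, ay, az
invalid input at $[0]: expected keys claw, dx, dy, dz, ax, ay, az
```

View pics/w1.png

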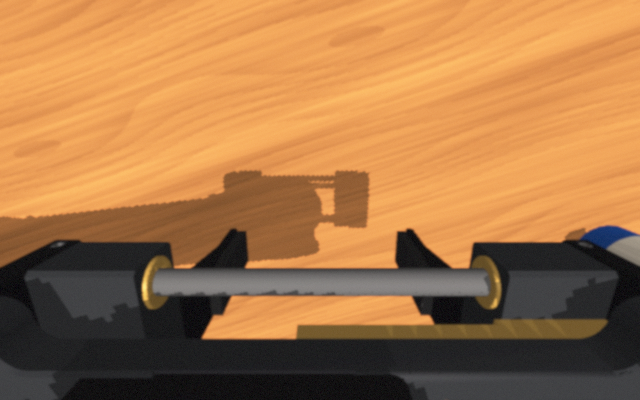

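Nothing moved, because rows need all seven keys. The picture shows only bare bench, with the fingers at columns 240 and 400.

```bash
python3 -m crank '[{"claw":-1,"dx":-0.97,"dy":-0.5,"dz":0,"ax":0,"ay":0,"az":0},{"claw":-1,"dx":-0.97,"dy":-0.5,"dz":0,"ax":0,"ay":0,"az":0},{"claw":-1,"dx":-0.97,"dy":-0.5,"dz":0,"ax":0,"ay":0,"az":0},{"claw":-1,"dx":-0.97,"dy":-0.5,"dz":0,"ax":0,"ay":0,"az":0},{"claw":-1,"dx":-0.97,"dy":-0.5,"dz":0,"ax":0,"ay":0,"az":0},{"claw":-1,"dx":-0.97,"dy":-0.5,"dz":0,"ax":0,"ay":0,"az":0},{"claw":-1,"dx":0,"dy":0,"dz":0,"ax":0,"ay":0,"az":0},{"claw":-1,"dx":0,"dy":0,"dz":0,"ax":0,"ay":0,"az":0}]' 35
python3 - <<'E'
from h import *
go([.514,.270,.2])
E
```

```text
time: 0.82
ee_pos: [0.3311, 0.4547, 0.2336]
eef_rot: [0.156, 0.988, -0.0, 0.0]
ft_force: [-1.5, 0.4, 0.0]
width: 0.0867
grip_force: 0.0
t 0.82 pos [0.3311 0.4547 0.2336] d [-7.7  -3.97  1.12] tilt [-0.001  0.004 -0.   ] F [-1.5   0.45  0.02] w 0.0867 g 0.0 q [-1.05  0.19  0.04  1.63 -0.01  1.31  0.24]
```

```bash
python3 -m crank '[{"claw":-1,"dx":-0.96,"dy":-0.5,"dz":0,"ax":0,"ay":0,"az":0},{"claw":-1,"dx":-0.96,"dy":-0.5,"dz":0,"ax":0,"ay":0,"az":0},{"claw":-1,"dx":-0.96,"dy":-0.5,"dz":0,"ax":0,"ay":0,"az":0},{"claw":-1,"dx":-0.96,"dy":-0.5,"dz":0,"ax":0,"ay":0,"az":0},{"claw":-1,"dx":-0.96,"dy":-0.5,"dz":0,"ax":0,"ay":0,"az":0},{"claw":-1,"dx":-0.96,"dy":-0.5,"dz":0,"ax":0,"ay":0,"az":0},{"claw":-1,"dx":-0.96,"dy":-0.5,"dz":0,"ax":0,"ay":0,"az":0},{"claw":-1,"dx":-0.96,"dy":-0.47,"dz":0,"ax":0,"ay":0,"az":0}]'
python3 -m crank '[{"claw":-1,"dx":0,"dy":0,"dz":0,"ax":0,"ay":0,"az":0},{"claw":-1,"dx":0,"dy":0,"dz":0,"ax":0,"ay":0,"az":0},{"claw":-1,"dx":0,"dy":0,"dz":0,"ax":0,"ay":0,"az":0},{"claw":-1,"dx":0,"dy":0,"dz":0,"ax":0,"ay":0,"az":0}]'
cat >> h.py <<'E'
def wpt(c,uv,z):
    T=c["hand_eye"];R=Ro.from_quat(c["q"]).as_matrix()
    d=R@T[:3,:3]@np.linalg.solve(c["mtx"],[*uv,1.]);o=R@T[:3,3]+c["p"];return o+d*(z-o[2])/d[2]
def snap(n):
    from bench import r
    s=r.read_state();c=r.camera("wrist");c["p"]=s["ee_pos"];c["q"]=s["eef_rot"]
    pickle.dump(c,open(n+".pkl","wb"));cv2.imwrite(f"pics/{n}.png",c["color"][:,:,::-1]);return c
E
python3 - <<'E'
from h import *
go([.514,.270,.2]);snap("w2")
E
```

```text
time: 1.48
ee_pos: [0.5127, 0.2728, 0.2334]
eef_rot: [0.153, 0.988, 0.0, -0.0]
ft_force: [1.0, 0.6, 0.7]
width: 0.0867
grip_force: 0.0
time: 1.82
ee_pos: [0.5113, 0.2746, 0.2334]
eef_rot: [0.153, 0.988, 0.0, -0.0]
ft_force: [-0.4, -0.6, 0.4]
width: 0.0869
grip_force: 0.0
t 1.82 pos [0.5113 0.2746 0.2334] d [-0.13 -0.12  1.11] tilt [ 0.003 -0.008 -0.   ] F [-0.41 -0.64  0.43] w 0.0869 g 0.0 q [-0.75  0.23  0.22  1.6  -0.05  1.32  0.73]
```

View pics/w2.png

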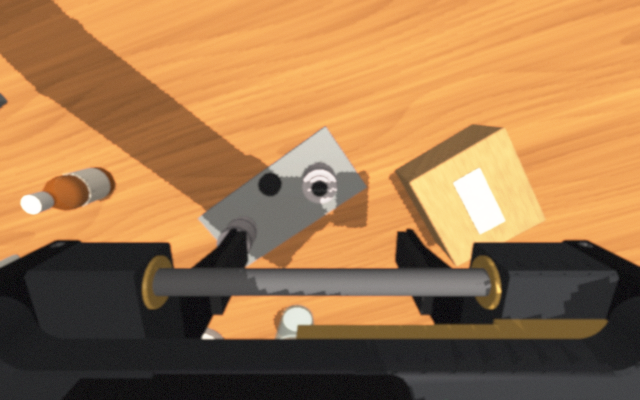

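The wrist view shows objective A's collar top at about (319,188), almost midway between the fingers. The wipes box is at (475,195) and the cap at (270,184), both clear of the fingers.

Run:
```python
from h import *
c=load("w2");P=wpt(c,(319.3,187.5),.078);print(P)
g=cv2.cvtColor(c["color"],cv2.COLOR_RGB2GRAY)[165:215,295:345]
n,l,s,ce=cv2.connectedComponentsWithStats((g<60).astype(np.uint8));print([(s[i,4],ce[i]+[295,165]) for i in range(1,n)])
go([P[0],P[1],.049])
```

```text
[0.51148442 0.27288393 0.078     ]
[(np.int32(160), array([319.08125, 188.38125]))]
t 1.87 pos [0.5114 0.2744 0.2334] d [-0.02 -0.05  6.15] tilt [ 0.002 -0.006  0.   ] F [ 0.11 -0.41 -0.01] w 0.0867 g 0.0 q [-0.75  0.23  0.22  1.6  -0.05  1.32  0.73]
```

```bash
python3 -m crank '[{"claw":-1,"dx":-0.06,"dy":-0.06,"dz":0.9,"ax":0,"ay":0,"az":0},{"claw":-1,"dx":0,"dy":0,"dz":0.9,"ax":0,"ay":0,"az":0},{"claw":-1,"dx":0,"dy":0,"dz":0.9,"ax":0,"ay":0,"az":0},{"claw":-1,"dx":0,"dy":0,"dz":0.9,"ax":0,"ay":0,"az":0},{"claw":-1,"dx":0,"dy":0,"dz":0.9,"ax":0,"ay":0,"az":0},{"claw":-1,"dx":0,"dy":0,"dz":0.9,"ax":0,"ay":0,"az":0},{"claw":-1,"dx":0,"dy":0,"dz":0.75,"ax":0,"ay":0,"az":0},{"claw":-1,"dx":0,"dy":0,"dz":0,"ax":0,"ay":0,"az":0}]'
python3 -m crank '[{"claw":0,"dx":0,"dy":0,"dz":0,"ax":0,"ay":0,"az":0},{"claw":0,"dx":0,"dy":0,"dz":0,"ax":0,"ay":0,"az":0},{"claw":0,"dx":0,"dy":0,"dz":0,"ax":0,"ay":0,"az":0},{"claw":0,"dx":0,"dy":0,"dz":0,"ax":0,"ay":0,"az":0},{"claw":0,"dx":0,"dy":0,"dz":0,"ax":0,"ay":0,"az":0}]'
python3 - <<'E'
from h import *
go([.513,.2715,.048]);snap("w3")
E
```

```text
time: 2.53
ee_pos: [0.5106, 0.2704, 0.0449]
eef_rot: [0.153, 0.988, -0.002, -0.002]
ft_force: [-0.5, -0.3, 0.0]
width: 0.0871
grip_force: 0.0
time: 2.95
ee_pos: [0.5142, 0.2708, 0.0502]
eef_rot: [0.154, 0.988, 0.001, 0.001]
ft_force: [-1.1, 0.6, -0.6]
width: 0.0613
grip_force: 0.0
t 2.95 pos [0.5142 0.2708 0.0502] d [0.05 0.01 0.07] tilt [ 0.015  0.01  -0.   ] F [-1.13  0.61 -0.58] w 0.0613 g 0.0 q [-0.73  0.41  0.2   1.78 -0.1   0.96  0.77]
```

View pics/w3.png

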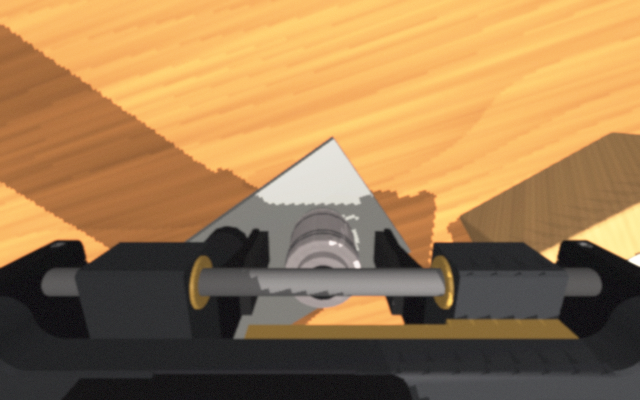

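The objective is centred between the half-closed pads, at about column 323 with the pads at 268 and 376. I'll close now.

```bash
python3 -m crank '[{"claw":1,"dx":0,"dy":0,"dz":0,"ax":0,"ay":0,"az":0},{"claw":1,"dx":0,"dy":0,"dz":0,"ax":0,"ay":0,"az":0},{"claw":1,"dx":0,"dy":0,"dz":0,"ax":0,"ay":0,"az":0},{"claw":1,"dx":0,"dy":0,"dz":0,"ax":0,"ay":0,"az":0},{"claw":1,"dx":0,"dy":0,"dz":0,"ax":0,"ay":0,"az":0},{"claw":1,"dx":0,"dy":0,"dz":0,"ax":0,"ay":0,"az":0},{"claw":1,"dx":0,"dy":0,"dz":0,"ax":0,"ay":0,"az":0},{"claw":1,"dx":0,"dy":0,"dz":0,"ax":0,"ay":0,"az":0}]' 35
python3 - <<'E'
from h import *
go([.513,.2715,.048])
E
```

```text
time: 3.67
ee_pos: [0.5139, 0.2707, 0.0493]
eef_rot: [0.154, 0.988, 0.0, 0.0]
ft_force: [0.2, 2.3, 2.4]
width: 0.0377
grip_force: 35.0
t 3.67 pos [0.5139 0.2707 0.0493] d [0.04 0.02 0.04] tilt [ 0.007  0.003 -0.   ] F [0.15 2.34 2.4 ] w 0.0377 g 35.0 q [-0.73  0.41  0.2   1.78 -0.1   0.96  0.77]
```

```bash
python3 -m crank '[{"claw":1,"dx":0,"dy":0,"dz":-0.3,"ax":0,"ay":0,"az":0},{"claw":1,"dx":0,"dy":0,"dz":-0.3,"ax":0,"ay":0,"az":0},{"claw":1,"dx":0,"dy":0,"dz":-0.3,"ax":0,"ay":0,"az":0},{"claw":1,"dx":0,"dy":0,"dz":-0.3,"ax":0,"ay":0,"az":0},{"claw":1,"dx":0,"dy":0,"dz":-0.3,"ax":0,"ay":0,"az":0},{"claw":1,"dx":0,"dy":0,"dz":-0.2,"ax":0,"ay":0,"az":0},{"claw":1,"dx":0,"dy":0,"dz":0,"ax":0,"ay":0,"az":0},{"claw":1,"dx":0,"dy":0,"dz":0,"ax":0,"ay":0,"az":0}]'
for i in 1 2 3 4 5 6; do python3 -m crank '[{"claw":1,"dx":0,"dy":0,"dz":0,"ax":0,"ay":0,"az":0},{"claw":1,"dx":0,"dy":0,"dz":0,"ax":0,"ay":0,"az":0}]'|egrep 'pos|force'; done
```

```text
time: 4.33
ee_pos: [0.5138, 0.2705, 0.1004]
eef_rot: [0.154, 0.988, 0.0, 0.0]
ft_force: [0.2, -0.1, -2.9]
width: 0.0377
grip_force: 34.9
ee_pos: [0.5133, 0.2702, 0.0995]
ft_force: [-0.8, -0.9, -3.0]
grip_force: 34.9
ee_pos: [0.5135, 0.2703, 0.0997]
ft_force: [-0.1, -0.6, -4.1]
grip_force: 34.9
ee_pos: [0.5136, 0.2704, 0.0999]
ft_force: [0.1, 0.3, -3.5]
grip_force: 34.9
ee_pos: [0.5137, 0.2704, 0.1001]
ft_force: [0.4, -0.0, -3.8]
grip_force: 34.9
ee_pos: [0.5137, 0.2704, 0.1001]
ft_force: [1.0, -0.6, -3.0]
grip_force: 34.9
ee_pos: [0.5137, 0.2704, 0.1001]
ft_force: [1.0, -0.3, -3.8]
grip_force: 34.9
```

A weighs about 3.5 N, so it is probably the real one, but B has to be lifted too. I'll put A back first.

```bash
python3 -m crank '[{"claw":1,"dx":0,"dy":0,"dz":0.3,"ax":0,"ay":0,"az":0},{"claw":1,"dx":0,"dy":0,"dz":0.3,"ax":0,"ay":0,"az":0},{"claw":1,"dx":0,"dy":0,"dz":0.3,"ax":0,"ay":0,"az":0},{"claw":1,"dx":0,"dy":0,"dz":0.3,"ax":0,"ay":0,"az":0},{"claw":1,"dx":0,"dy":0,"dz":0.2,"ax":0,"ay":0,"az":0},{"claw":1,"dx":0,"dy":0,"dz":0.15,"ax":0,"ay":0,"az":0},{"claw":1,"dx":0,"dy":0,"dz":0.15,"ax":0,"ay":0,"az":0},{"claw":1,"dx":0,"dy":0,"dz":0,"ax":0,"ay":0,"az":0}]'
python3 -m crank '[{"claw":1,"dx":0,"dy":0,"dz":0,"ax":0,"ay":0,"az":0},{"claw":1,"dx":0,"dy":0,"dz":0,"ax":0,"ay":0,"az":0},{"claw":1,"dx":0,"dy":0,"dz":0,"ax":0,"ay":0,"az":0},{"claw":1,"dx":0,"dy":0,"dz":0,"ax":0,"ay":0,"az":0}]'
```

```text
time: 6.0
ee_pos: [0.514, 0.2706, 0.0492]
eef_rot: [0.154, 0.988, 0.0, 0.0]
ft_force: [0.8, -0.4, -3.6]
width: 0.038
grip_force: 35.0
time: 6.33
ee_pos: [0.5137, 0.2704, 0.0491]
eef_rot: [0.154, 0.988, 0.0, 0.0]
ft_force: [-0.5, -1.1, -3.1]
width: 0.0377
grip_force: 35.0
```

```bash
for i in 1; do python3 -m crank '[{"claw":1,"dx":0,"dy":0,"dz":0.03,"ax":0,"ay":0,"az":0},{"claw":1,"dx":0,"dy":0,"dz":0,"ax":0,"ay":0,"az":0},{"claw":1,"dx":0,"dy":0,"dz":0,"ax":0,"ay":0,"az":0}]'|egrep 'pos|ft'; done; python3 -m crank '[{"claw":1,"dx":0,"dy":0,"dz":0.03,"ax":0,"ay":0,"az":0},{"claw":1,"dx":0,"dy":0,"dz":0,"ax":0,"ay":0,"az":0},{"claw":1,"dx":0,"dy":0,"dz":0,"ax":0,"ay":0,"az":0}]'|egrep 'pos|ft'
```

```text
ee_pos: [0.5139, 0.2705, 0.049]
ft_force: [-2.6, -1.5, 6.2]
ee_pos: [0.5141, 0.2706, 0.0489]
ft_force: [-5.1, -2.4, 13.9]
```

It is seated on the well floor. I'll relieve the load and open.

```bash
python3 -m crank '[{"claw":1,"dx":0,"dy":0,"dz":-0.04,"ax":0,"ay":0,"az":0},{"claw":1,"dx":0,"dy":0,"dz":0,"ax":0,"ay":0,"az":0},{"claw":1,"dx":0,"dy":0,"dz":0,"ax":0,"ay":0,"az":0},{"claw":-1,"dx":0,"dy":0,"dz":0,"ax":0,"ay":0,"az":0},{"claw":-1,"dx":0,"dy":0,"dz":0,"ax":0,"ay":0,"az":0},{"claw":-1,"dx":0,"dy":0,"dz":0,"ax":0,"ay":0,"az":0},{"claw":-1,"dx":0,"dy":0,"dz":0,"ax":0,"ay":0,"az":0},{"claw":-1,"dx":0,"dy":0,"dz":0,"ax":0,"ay":0,"az":0}]'
python3 -m crank '[{"claw":-1,"dx":0,"dy":0,"dz":0,"ax":0,"ay":0,"az":0},{"claw":-1,"dx":0,"dy":0,"dz":0,"ax":0,"ay":0,"az":0},{"claw":-1,"dx":0,"dy":0,"dz":0,"ax":0,"ay":0,"az":0},{"claw":-1,"dx":0,"dy":0,"dz":0,"ax":0,"ay":0,"az":0}]'
python3 - <<'E'
from h import *
# rack axis direction B-A from each camera
k=.375
for n,a,b in [("top",(213.125-k,203.125-k),(259.6-k,189.1-k)),("scene",(396.5-k,255.5-k),(352.5-k,233.5-k))]:
    d=p2w(load(n),b,.078)-p2w(load(n),a,.078);print(d,np.linalg.norm(d),d/np.linalg.norm(d)*.12)
go([.5502,.1562,.2334])
E
```

```text
time: 7.5
ee_pos: [0.5136, 0.2704, 0.0483]
eef_rot: [0.154, 0.988, -0.0, -0.0]
ft_force: [0.1, 0.1, -0.9]
width: 0.0629
grip_force: 0.0
time: 7.83
ee_pos: [0.5137, 0.2704, 0.0484]
eef_rot: [0.154, 0.988, 0.0, -0.0]
ft_force: [0.2, 0.4, -0.1]
width: 0.0849
grip_force: 0.0
[ 0.03683202 -0.11505881  0.        ] 0.12081029376526659 [ 0.03658498 -0.11428709  0.        ]
[ 3.53495288e-02 -1.16420403e-01  1.11022302e-16] 0.1216688100062134 [ 3.48646745e-02 -1.14823580e-01  1.09499520e-16]
t 7.83 pos [0.5137 0.2704 0.0484] d [-2.32 -3.25 -6.17] tilt [ 0.001 -0.     0.   ] F [ 0.22  0.35 -0.08] w 0.0849 g 0.0 q [-0.73  0.41  0.2   1.78 -0.1   0.96  0.77]
```

```bash
python3 -m crank '[{"claw":-1,"dx":0,"dy":0,"dz":-0.9,"ax":0,"ay":0,"az":0},{"claw":-1,"dx":0,"dy":0,"dz":-0.9,"ax":0,"ay":0,"az":0},{"claw":-1,"dx":0,"dy":0,"dz":-0.9,"ax":0,"ay":0,"az":0},{"claw":-1,"dx":0,"dy":0,"dz":-0.9,"ax":0,"ay":0,"az":0},{"claw":-1,"dx":-0.575,"dy":-0.815,"dz":-0.9,"ax":0,"ay":0,"az":0},{"claw":-1,"dx":-0.575,"dy":-0.815,"dz":0,"ax":0,"ay":0,"az":0},{"claw":-1,"dx":-0.575,"dy":-0.815,"dz":0,"ax":0,"ay":0,"az":0},{"claw":-1,"dx":-0.575,"dy":-0.815,"dz":0,"ax":0,"ay":0,"az":0}]'
python3 -m crank '[{"claw":-1,"dx":0,"dy":0,"dz":0,"ax":0,"ay":0,"az":0},{"claw":-1,"dx":0,"dy":0,"dz":0,"ax":0,"ay":0,"az":0},{"claw":-1,"dx":0,"dy":0,"dz":0,"ax":0,"ay":0,"az":0},{"claw":-1,"dx":0,"dy":0,"dz":0,"ax":0,"ay":0,"az":0},{"claw":-1,"dx":0,"dy":0,"dz":0,"ax":0,"ay":0,"az":0}]'
python3 - <<'E'
from h import *
go([.5494,.1559,.049]);snap("w4")
E
```

```text
time: 8.5
ee_pos: [0.55, 0.1551, 0.1842]
eef_rot: [0.154, 0.988, 0.0, 0.001]
ft_force: [1.3, 0.9, 0.0]
width: 0.0873
grip_force: 0.0
time: 8.92
ee_pos: [0.5491, 0.1576, 0.1833]
eef_rot: [0.153, 0.988, 0.0, -0.0]
ft_force: [-0.2, -0.5, 0.2]
width: 0.087
grip_force: 0.0
t 8.92 pos [0.5491 0.1576 0.1833] d [-0.03 -0.05  4.48] tilt [ 0.002 -0.004 -0.   ] F [-0.24 -0.5   0.2 ] w 0.087 g 0.0 q [-0.6   0.25  0.28  1.69 -0.07  1.22  0.96]
```

View pics/w4.png

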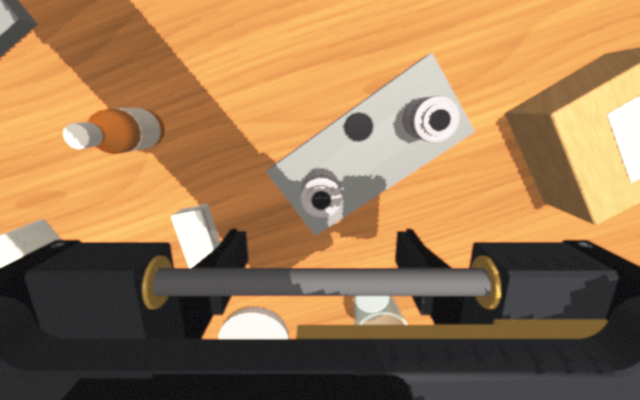

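A stands upright in its well at (435,118), and B is centred between the fingers at (321,199). I'll descend and grip, keeping the fingertips above both the cap and the slide box.

```bash
python3 -c "
from h import *
print(wpt(load('w4'),(321,200),.078))"
python3 -m crank '[{"claw":-1,"dx":-0.03,"dy":-0.05,"dz":0.8,"ax":0,"ay":0,"az":0},{"claw":-1,"dx":0,"dy":0,"dz":0.9,"ax":0,"ay":0,"az":0},{"claw":-1,"dx":0,"dy":0,"dz":0.9,"ax":0,"ay":0,"az":0},{"claw":-1,"dx":0,"dy":0,"dz":0.9,"ax":0,"ay":0,"az":0},{"claw":-1,"dx":0,"dy":0,"dz":0.6,"ax":0,"ay":0,"az":0},{"claw":-1,"dx":0,"dy":0,"dz":0.35,"ax":0,"ay":0,"az":0},{"claw":0,"dx":0,"dy":0,"dz":0,"ax":0,"ay":0,"az":0},{"claw":0,"dx":0,"dy":0,"dz":0,"ax":0,"ay":0,"az":0}]'
python3 -m crank '[{"claw":0,"dx":0,"dy":0,"dz":0,"ax":0,"ay":0,"az":0},{"claw":0,"dx":0,"dy":0,"dz":0,"ax":0,"ay":0,"az":0},{"claw":0.1,"dx":0,"dy":0,"dz":0,"ax":0,"ay":0,"az":0},{"claw":1,"dx":0,"dy":0,"dz":0,"ax":0,"ay":0,"az":0},{"claw":1,"dx":0,"dy":0,"dz":0,"ax":0,"ay":0,"az":0},{"claw":1,"dx":0,"dy":0,"dz":0,"ax":0,"ay":0,"az":0},{"claw":1,"dx":0,"dy":0,"dz":0,"ax":0,"ay":0,"az":0},{"claw":1,"dx":0,"dy":0,"dz":0,"ax":0,"ay":0,"az":0}]'
python3 -m crank '[{"claw":1,"dx":0,"dy":0,"dz":0,"ax":0,"ay":0,"az":0},{"claw":1,"dx":0,"dy":0,"dz":0,"ax":0,"ay":0,"az":0},{"claw":1,"dx":0,"dy":0,"dz":0,"ax":0,"ay":0,"az":0},{"claw":1,"dx":0,"dy":0,"dz":0,"ax":0,"ay":0,"az":0}]'
```

```text
[0.54810692 0.15821289 0.078     ]
time: 9.63
ee_pos: [0.5501, 0.1549, 0.0503]
eef_rot: [0.154, 0.988, -0.0, -0.0]
ft_force: [1.2, -0.6, 1.0]
width: 0.0799
grip_force: 0.0
time: 10.3
ee_pos: [0.5502, 0.1549, 0.0502]
eef_rot: [0.154, 0.988, 0.0, 0.0]
ft_force: [-0.7, 2.4, 2.5]
width: 0.0377
grip_force: 34.7
time: 10.63
ee_pos: [0.5503, 0.1548, 0.0502]
eef_rot: [0.154, 0.988, 0.0, 0.0]
ft_force: [0.8, 1.7, 4.7]
width: 0.038
grip_force: 34.7
```

```bash
python3 -m crank '[{"claw":1,"dx":0,"dy":0,"dz":-0.3,"ax":0,"ay":0,"az":0},{"claw":1,"dx":0,"dy":0,"dz":-0.3,"ax":0,"ay":0,"az":0},{"claw":1,"dx":0,"dy":0,"dz":-0.3,"ax":0,"ay":0,"az":0},{"claw":1,"dx":0,"dy":0,"dz":-0.3,"ax":0,"ay":0,"az":0},{"claw":1,"dx":0,"dy":0,"dz":-0.3,"ax":0,"ay":0,"az":0},{"claw":1,"dx":0,"dy":0,"dz":-0.2,"ax":0,"ay":0,"az":0},{"claw":1,"dx":0,"dy":0,"dz":0,"ax":0,"ay":0,"az":0},{"claw":1,"dx":0,"dy":0,"dz":0,"ax":0,"ay":0,"az":0}]'
for i in 1 2 3 4 5; do python3 -m crank '[{"claw":1,"dx":0,"dy":0,"dz":0,"ax":0,"ay":0,"az":0},{"claw":1,"dx":0,"dy":0,"dz":0,"ax":0,"ay":0,"az":0}]'|egrep 'pos|ft'; done
```

```text
time: 11.3
ee_pos: [0.5501, 0.1546, 0.1013]
eef_rot: [0.154, 0.988, 0.0, 0.0]
ft_force: [0.4, -0.8, -1.0]
width: 0.0379
grip_force: 34.7
ee_pos: [0.5496, 0.1544, 0.1004]
ft_force: [-0.4, 0.1, -1.6]
ee_pos: [0.5498, 0.1544, 0.1006]
ft_force: [-0.1, 0.3, -1.1]
ee_pos: [0.5499, 0.1545, 0.1008]
ft_force: [0.7, -0.7, -1.6]
ee_pos: [0.55, 0.1545, 0.101]
ft_force: [-0.4, 0.2, -1.1]
ee_pos: [0.55, 0.1545, 0.1009]
ft_force: [-0.5, -0.2, -2.2]
```

B weighs about 1.4 N, so it is the dummy. I'll put it back by the same height difference, lower to contact and release.

```bash
python3 -m crank '[{"claw":1,"dx":0,"dy":0,"dz":0.3,"ax":0,"ay":0,"az":0},{"claw":1,"dx":0,"dy":0,"dz":0.3,"ax":0,"ay":0,"az":0},{"claw":1,"dx":0,"dy":0,"dz":0.3,"ax":0,"ay":0,"az":0},{"claw":1,"dx":0,"dy":0,"dz":0.3,"ax":0,"ay":0,"az":0},{"claw":1,"dx":0,"dy":0,"dz":0.2,"ax":0,"ay":0,"az":0},{"claw":1,"dx":0,"dy":0,"dz":0.15,"ax":0,"ay":0,"az":0},{"claw":1,"dx":0,"dy":0,"dz":0.15,"ax":0,"ay":0,"az":0},{"claw":1,"dx":0,"dy":0,"dz":0,"ax":0,"ay":0,"az":0}]'
python3 -m crank '[{"claw":1,"dx":0,"dy":0,"dz":0.02,"ax":0,"ay":0,"az":0},{"claw":1,"dx":0,"dy":0,"dz":0,"ax":0,"ay":0,"az":0},{"claw":1,"dx":0,"dy":0,"dz":0,"ax":0,"ay":0,"az":0},{"claw":1,"dx":0,"dy":0,"dz":0,"ax":0,"ay":0,"az":0}]'
```

```text
time: 12.8
ee_pos: [0.5504, 0.1548, 0.05]
eef_rot: [0.154, 0.988, 0.0, 0.0]
ft_force: [-0.2, 0.1, -1.4]
width: 0.0379
grip_force: 34.9
time: 13.13
ee_pos: [0.5504, 0.1547, 0.0498]
eef_rot: [0.154, 0.988, 0.0, 0.0]
ft_force: [-0.6, 0.2, 4.2]
width: 0.0376
grip_force: 34.9
```

Contact at +4 N. I'll release, raise, and go back to A, which is the reverse shift of about (+2.31, +3.25).

```bash
python3 -m crank '[{"claw":-1,"dx":0,"dy":0,"dz":-0.01,"ax":0,"ay":0,"az":0},{"claw":-1,"dx":0,"dy":0,"dz":0,"ax":0,"ay":0,"az":0},{"claw":-1,"dx":0,"dy":0,"dz":0,"ax":0,"ay":0,"az":0},{"claw":-1,"dx":0,"dy":0,"dz":0,"ax":0,"ay":0,"az":0},{"claw":-1,"dx":0,"dy":0,"dz":0,"ax":0,"ay":0,"az":0},{"claw":-1,"dx":0,"dy":0,"dz":0,"ax":0,"ay":0,"az":0},{"claw":-1,"dx":0,"dy":0,"dz":0,"ax":0,"ay":0,"az":0},{"claw":-1,"dx":0,"dy":0,"dz":0,"ax":0,"ay":0,"az":0}]'|egrep "pos|width"
python3 -m crank '[{"claw":-1,"dx":0,"dy":0,"dz":-0.9,"ax":0,"ay":0,"az":0},{"claw":-1,"dx":0,"dy":0,"dz":-0.9,"ax":0,"ay":0,"az":0},{"claw":-1,"dx":0,"dy":0,"dz":-0.9,"ax":0,"ay":0,"az":0},{"claw":-1,"dx":0.575,"dy":0.815,"dz":0,"ax":0,"ay":0,"az":0},{"claw":-1,"dx":0.575,"dy":0.815,"dz":0,"ax":0,"ay":0,"az":0},{"claw":-1,"dx":0.575,"dy":0.815,"dz":0,"ax":0,"ay":0,"az":0},{"claw":-1,"dx":0.575,"dy":0.815,"dz":0,"ax":0,"ay":0,"az":0},{"claw":-1,"dx":0,"dy":0,"dz":0,"ax":0,"ay":0,"az":0}]'|grep pos
python3 -m crank '[{"claw":-1,"dx":0,"dy":0,"dz":0,"ax":0,"ay":0,"az":0},{"claw":-1,"dx":0,"dy":0,"dz":0,"ax":0,"ay":0,"az":0},{"claw":-1,"dx":0,"dy":0,"dz":0,"ax":0,"ay":0,"az":0},{"claw":-1,"dx":0,"dy":0,"dz":0,"ax":0,"ay":0,"az":0},{"claw":-1,"dx":0,"dy":0,"dz":0,"ax":0,"ay":0,"az":0}]'|grep pos
python3 -c "
from h import *
go([.5137,.2704,.049])"
```

```text
ee_pos: [0.55, 0.1545, 0.0496]
width: 0.0824
ee_pos: [0.511, 0.2758, 0.1306]
ee_pos: [0.5145, 0.2677, 0.1307]
t 14.88 pos [0.5145 0.2677 0.1307] d [0.05 0.08 2.72] tilt [-0.     0.002 -0.   ] F [0.67 0.14 0.7 ] w 0.0869 g 0.0 q [-0.74  0.31  0.22  1.72 -0.07  1.12  0.76]
```

```bash
python3 -m crank '[{"claw":-1,"dx":0.05,"dy":0.06,"dz":0.7,"ax":0,"ay":0,"az":0},{"claw":-1,"dx":0,"dy":0,"dz":0.7,"ax":0,"ay":0,"az":0},{"claw":-1,"dx":0,"dy":0,"dz":0.7,"ax":0,"ay":0,"az":0},{"claw":-1,"dx":0,"dy":0,"dz":0.4,"ax":0,"ay":0,"az":0},{"claw":-1,"dx":0,"dy":0,"dz":0.2,"ax":0,"ay":0,"az":0},{"claw":0,"dx":0,"dy":0,"dz":0,"ax":0,"ay":0,"az":0},{"claw":0,"dx":0,"dy":0,"dz":0,"ax":0,"ay":0,"az":0},{"claw":0,"dx":0,"dy":0,"dz":0,"ax":0,"ay":0,"az":0}]'
python3 -m crank '[{"claw":0,"dx":0,"dy":0,"dz":0,"ax":0,"ay":0,"az":0},{"claw":0,"dx":0,"dy":0,"dz":0,"ax":0,"ay":0,"az":0},{"claw":1,"dx":0,"dy":0,"dz":0,"ax":0,"ay":0,"az":0},{"claw":1,"dx":0,"dy":0,"dz":0,"ax":0,"ay":0,"az":0},{"claw":1,"dx":0,"dy":0,"dz":0,"ax":0,"ay":0,"az":0},{"claw":1,"dx":0,"dy":0,"dz":0,"ax":0,"ay":0,"az":0},{"claw":1,"dx":0,"dy":0,"dz":0,"ax":0,"ay":0,"az":0},{"claw":1,"dx":0,"dy":0,"dz":0,"ax":0,"ay":0,"az":0}]'
python3 -m crank '[{"claw":1,"dx":0,"dy":0,"dz":0,"ax":0,"ay":0,"az":0},{"claw":1,"dx":0,"dy":0,"dz":0,"ax":0,"ay":0,"az":0},{"claw":1,"dx":0,"dy":0,"dz":0,"ax":0,"ay":0,"az":0},{"claw":1,"dx":0,"dy":0,"dz":0,"ax":0,"ay":0,"az":0}]'
```

```text
time: 15.55
ee_pos: [0.514, 0.2712, 0.0509]
eef_rot: [0.154, 0.988, 0.001, 0.001]
ft_force: [-0.9, -0.5, 0.6]
width: 0.0741
grip_force: 0.0
time: 16.22
ee_pos: [0.5132, 0.271, 0.0498]
eef_rot: [0.154, 0.988, 0.0, 0.0]
ft_force: [0.7, -0.5, 1.2]
width: 0.0374
grip_force: 35.0
time: 16.55
ee_pos: [0.5133, 0.271, 0.0498]
eef_rot: [0.154, 0.988, 0.0, 0.0]
ft_force: [-1.0, -0.7, 1.7]
width: 0.0376
grip_force: 35.0
```

```bash
python3 -m crank '[{"claw":1,"dx":0,"dy":0,"dz":-0.3,"ax":0,"ay":0,"az":0},{"claw":1,"dx":0,"dy":0,"dz":-0.5,"ax":0,"ay":0,"az":0},{"claw":1,"dx":0,"dy":0,"dz":-0.8,"ax":0,"ay":0,"az":0},{"claw":1,"dx":0,"dy":0,"dz":-0.9,"ax":0,"ay":0,"az":0},{"claw":1,"dx":0,"dy":0,"dz":-0.9,"ax":0,"ay":0,"az":0},{"claw":1,"dx":0,"dy":0,"dz":-0.9,"ax":0,"ay":0,"az":0},{"claw":1,"dx":0,"dy":0,"dz":-0.7,"ax":0,"ay":0,"az":0},{"claw":1,"dx":0,"dy":0,"dz":-0.3,"ax":0,"ay":0,"az":0}]' 40
python3 -m crank '[{"claw":1,"dx":-0.2,"dy":-0.4,"dz":0,"ax":0,"ay":0,"az":0},{"claw":1,"dx":-0.3,"dy":-0.7,"dz":0,"ax":0,"ay":0,"az":0},{"claw":1,"dx":-0.37,"dy":-0.83,"dz":0,"ax":0,"ay":0,"az":0},{"claw":1,"dx":-0.37,"dy":-0.83,"dz":0,"ax":0,"ay":0,"az":0},{"claw":1,"dx":-0.37,"dy":-0.83,"dz":0,"ax":0,"ay":0,"az":0},{"claw":1,"dx":-0.37,"dy":-0.83,"dz":0,"ax":0,"ay":0,"az":0},{"claw":1,"dx":-0.37,"dy":-0.83,"dz":0,"ax":0,"ay":0,"az":0},{"claw":1,"dx":-0.37,"dy":-0.83,"dz":0,"ax":0,"ay":0,"az":0}]'
python3 -m crank '[{"claw":1,"dx":-0.37,"dy":-0.83,"dz":0,"ax":0,"ay":0,"az":0},{"claw":1,"dx":-0.37,"dy":-0.83,"dz":0,"ax":0,"ay":0,"az":0},{"claw":1,"dx":-0.37,"dy":-0.83,"dz":0,"ax":0,"ay":0,"az":0},{"claw":1,"dx":-0.37,"dy":-0.83,"dz":0,"ax":0,"ay":0,"az":0},{"claw":1,"dx":-0.37,"dy":-0.83,"dz":0,"ax":0,"ay":0,"az":0},{"claw":1,"dx":-0.37,"dy":-0.83,"dz":0,"ax":0,"ay":0,"az":0},{"claw":1,"dx":-0.37,"dy":-0.83,"dz":0,"ax":0,"ay":0,"az":0},{"claw":1,"dx":-0.25,"dy":-0.6,"dz":0,"ax":0,"ay":0,"az":0}]'
python3 -m crank '[{"claw":1,"dx":-0.2,"dy":-0.4,"dz":0,"ax":0,"ay":0,"az":0},{"claw":1,"dx":0,"dy":0,"dz":0,"ax":0,"ay":0,"az":0},{"claw":1,"dx":0,"dy":0,"dz":0,"ax":0,"ay":0,"az":0},{"claw":1,"dx":0,"dy":0,"dz":0,"ax":0,"ay":0,"az":0},{"claw":1,"dx":0,"dy":0,"dz":0,"ax":0,"ay":0,"az":0}]'
python3 - <<'E'
from h import *
from bench import r
go([.570,-.218,.1438]);snap("w5")
c=r.camera("scene");pickle.dump(c,open("scene2.pkl","wb"))
t=r.camera("top");pickle.dump(t,open("top2.pkl","wb"))
a=load("w5")["color"][60:360,120:520]
b=cv2.resize(c["color"][90:290,190:430],(400,333))[:300]
d=cv2.resize(t["color"][100:300,190:457],(400,300))
e=cv2.resize(c["color"][110:210,200:333],(400,300))
cv2.imwrite("pics/m1.png",np.vstack([np.hstack([a,b]),np.hstack([d,e])])[:,:,::-1])
E
```

```text
time: 17.22
ee_pos: [0.514, 0.2711, 0.212]
eef_rot: [0.154, 0.988, 0.001, 0.001]
ft_force: [1.2, -0.3, -3.7]
width: 0.0378
grip_force: 40.0
time: 17.88
ee_pos: [0.5342, 0.0699, 0.207]
eef_rot: [0.155, 0.988, -0.001, -0.001]
ft_force: [0.8, 0.6, -4.1]
width: 0.0374
grip_force: 40.0
time: 18.55
ee_pos: [0.5563, -0.1404, 0.207]
eef_rot: [0.156, 0.988, -0.001, -0.001]
ft_force: [-0.1, -0.7, -3.7]
width: 0.0375
grip_force: 40.0
time: 18.97
ee_pos: [0.5596, -0.149, 0.208]
eef_rot: [0.154, 0.988, 0.0, -0.001]
ft_force: [0.7, 0.1, -4.1]
width: 0.0376
grip_force: 40.0
t 18.97 pos [ 0.5596 -0.149   0.208 ] d [-1.03 -2.09  2.14] tilt [ 0.003 -0.012  0.   ] F [ 0.65  0.08 -4.08] w 0.0376 g 40.0 q [-0.25  0.26  0.51  1.65 -0.13  1.27  1.55]
```

View pics/m1.png

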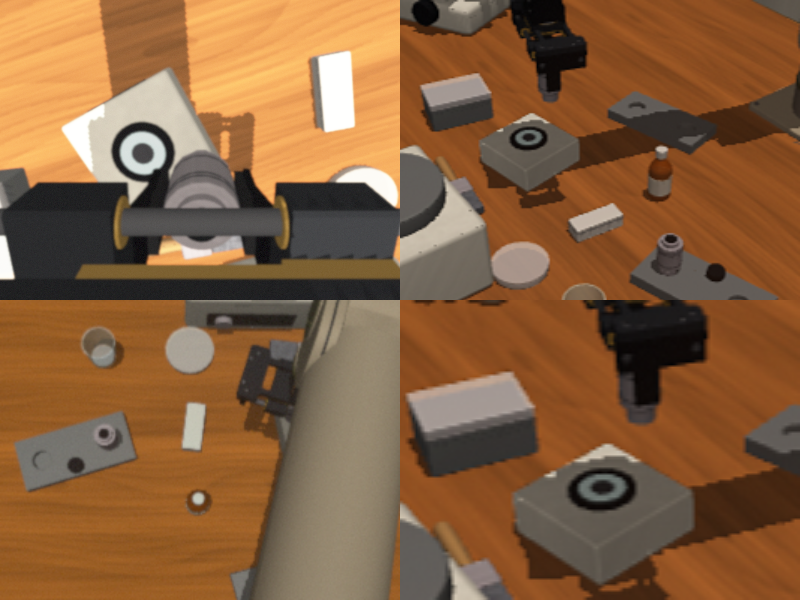

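The bench is undisturbed and B stands in its well with A's well empty. The held objective is upright, centred at wrist column 320 with its nose's upper edge at row 212, where about 211.5 is predicted for no offset. The window is at wrist pixel (262,213).

Run:
```python
from h import *
c=load("w5")
g=cv2.cvtColor(c["color"],cv2.COLOR_RGB2GRAY)
x0,y0=225,170
n,l,s,ce=cv2.connectedComponentsWithStats((g[y0:255,x0:300]<70).astype(np.uint8))
for i in range(1,n):
    if s[i,4]>40:
        m=np.argwhere(l==i)[:,::-1].astype(np.float32);e=cv2.fitEllipse(cv2.convexHull(m));u=np.array(e[0])+[x0,y0];print(s[i],u,e[1],wpt(c,u,.054).round(4))
# bezel top-edge based from top and scene, dark ring
for n_,(x0,y0,x1,y1) in {"top":(380,165,428,207),"scene":(250,158,287,188)}.items():
    c2=load(n_);g=cv2.cvtColor(c2["color"],cv2.COLOR_RGB2GRAY)[y0:y1,x0:x1]
    n,l,s,ce=cv2.connectedComponentsWithStats((g<75).astype(np.uint8))
    for i in range(1,n):
        if s[i,4]>25:
            m=np.argwhere(l==i)[:,::-1].astype(np.float32);e=cv2.fitEllipse(cv2.convexHull(m));u=np.array(e[0])+[x0,y0];print(n_,s[i],u,e[1],p2w(c2,u,.054).round(4))
```

```text
[   7   13   62   72 1516] [265.4509201  219.04944611] (60.41135025024414, 78.3812026977539) [ 0.5752 -0.2163  0.054 ]
[35 36 11 14 57] [265.42268372 211.5783844 ] (7.920565605163574, 15.873160362243652) [ 0.5672 -0.2134  0.054 ]
[  0  73  22  12 263] [235.26110554 248.74430847] (18.465225219726562, 25.557506561279297) [ 0.5979 -0.2606  0.054 ]
top [ 11   8  24  24 180] [402.62809753 184.34909058] (23.367101669311523, 24.117704391479492) [ 0.5693 -0.218   0.054 ]
scene [  6   8  22  14 130] [266.72663116 172.81952858] (13.6214017868042, 21.841814041137695) [ 0.573  -0.2147  0.054 ]
scene [14 12  7  5 26] [266.99346733 171.98092747] (4.130702018737793, 6.863646030426025) [ 0.5702 -0.218   0.054 ]
```

```bash
python3 -c "
from h import *
print(wpt(load('w5'),(262,213),.054))"
python3 -m crank '[{"claw":1,"dx":-0.2,"dy":-0.4,"dz":0,"ax":0,"ay":0,"az":0},{"claw":1,"dx":-0.3,"dy":-0.6,"dz":0,"ax":0,"ay":0,"az":0},{"claw":1,"dx":-0.3,"dy":-0.6,"dz":0,"ax":0,"ay":0,"az":0},{"claw":1,"dx":-0.22,"dy":-0.46,"dz":0,"ax":0,"ay":0,"az":0},{"claw":1,"dx":0,"dy":0,"dz":0.4,"ax":0,"ay":0,"az":0},{"claw":1,"dx":0,"dy":0,"dz":0.6,"ax":0,"ay":0,"az":0},{"claw":1,"dx":0,"dy":0,"dz":0.6,"ax":0,"ay":0,"az":0},{"claw":1,"dx":0,"dy":0,"dz":0.4,"ax":0,"ay":0,"az":0}]'
python3 -m crank '[{"claw":1,"dx":0,"dy":0,"dz":0,"ax":0,"ay":0,"az":0},{"claw":1,"dx":0,"dy":0,"dz":0,"ax":0,"ay":0,"az":0},{"claw":1,"dx":0,"dy":0,"dz":0,"ax":0,"ay":0,"az":0},{"claw":1,"dx":0,"dy":0,"dz":0,"ax":0,"ay":0,"az":0},{"claw":1,"dx":0,"dy":0,"dz":0,"ax":0,"ay":0,"az":0},{"claw":1,"dx":0,"dy":0,"dz":0,"ax":0,"ay":0,"az":0}]'
python3 - <<'E'
from h import *
from bench import r
go([.570,-.217,.1438]);snap("w6")
c=r.camera("scene");pickle.dump(c,open("scene3.pkl","wb"))
print([w2p(c,X) for X in ([.570,-.217,.054],[.570,-.217,.104])])
a=cv2.resize(load("w6")["color"][140:290,220:420],(800,600),interpolation=cv2.INTER_CUBIC)[:, :]
b=cv2.resize(c["color"][100:210,200:333],(800,660),interpolation=cv2.INTER_CUBIC)
cv2.imwrite("pics/m2.png",np.hstack([cv2.resize(a,(400,300)),cv2.resize(b,(400,300))])[:,:,::-1])
E
```

```text
[ 0.56761276 -0.21741579  0.054     ]
time: 19.78
ee_pos: [0.5696, -0.217, 0.1465]
eef_rot: [0.154, 0.988, 0.0, -0.001]
ft_force: [0.2, 0.0, -4.1]
width: 0.0369
grip_force: 40.0
time: 20.28
ee_pos: [0.5705, -0.2184, 0.1493]
eef_rot: [0.154, 0.988, 0.0, 0.001]
ft_force: [-0.2, 0.1, -3.3]
width: 0.0374
grip_force: 40.0
t 20.28 pos [ 0.5705 -0.2184  0.1493] d [0.03 0.04 0.18] tilt [ 0.003  0.011 -0.   ] F [-0.2   0.11 -3.28] w 0.0374 g 40.0 q [-0.13  0.39  0.53  1.63 -0.21  1.18  1.71]
[array([267.21210122, 172.1231423 ]), array([266.04870705, 158.14474466])]
```

View pics/m2.png

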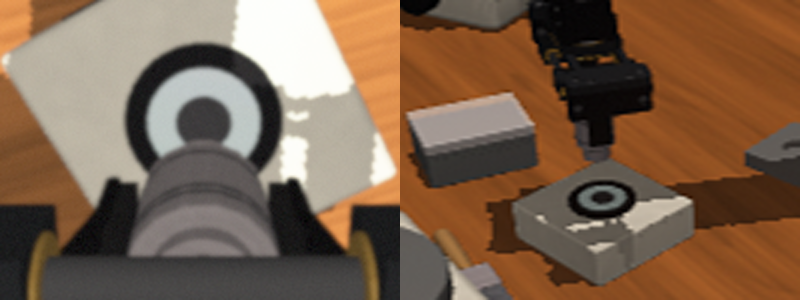

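The wrist view shows the window centre at about (321.5,200) and the objective in the same column, so they line up. B was still standing in the earlier picture. I'll do the final check and lower about 5 mm.

```bash
python3 -c "
from h import *
c=load('w6')
P=wpt(c,(321.5,200),.054);print(P, (P-c['p']))"
python3 -m crank '[{"claw":1,"dx":0.02,"dy":0.03,"dz":0.09,"ax":0,"ay":0,"az":0},{"claw":1,"dx":0,"dy":0,"dz":0.09,"ax":0,"ay":0,"az":0},{"claw":1,"dx":0,"dy":0,"dz":0,"ax":0,"ay":0,"az":0},{"claw":1,"dx":0,"dy":0,"dz":0,"ax":0,"ay":0,"az":0},{"claw":1,"dx":0,"dy":0,"dz":0,"ax":0,"ay":0,"az":0},{"claw":1,"dx":0,"dy":0,"dz":0,"ax":0,"ay":0,"az":0},{"claw":1,"dx":0,"dy":0,"dz":0,"ax":0,"ay":0,"az":0},{"claw":1,"dx":0,"dy":0,"dz":0,"ax":0,"ay":0,"az":0}]'
python3 -c "
from h import *
go([.5695,-.2175,.1438])"
```

```text
[ 0.5667872  -0.21647369  0.054     ] [-0.00372901  0.00189387 -0.09532681]
time: 21.05
ee_pos: [0.5699, -0.2173, 0.1433]
eef_rot: [0.154, 0.988, 0.0, 0.0]
ft_force: [-0.6, -1.0, -4.1]
width: 0.0374
grip_force: 40.0
t 21.05 pos [ 0.5699 -0.2173  0.1433] d [ 0.01 -0.01 -0.02] tilt [0.001 0.001 0.   ] F [-0.58 -1.02 -4.07] w 0.0374 g 40.0 q [-0.13  0.39  0.52  1.64 -0.21  1.17  1.71]
```

```bash
python3 -m crank '[{"claw":1,"dx":0,"dy":0,"dz":0,"ax":0,"ay":0,"az":0},{"claw":1,"dx":0,"dy":0,"dz":0,"ax":0,"ay":0,"az":0},{"claw":1,"dx":0,"dy":0,"dz":0,"ax":0,"ay":0,"az":0},{"claw":1,"dx":0,"dy":0,"dz":0,"ax":0,"ay":0,"az":0},{"claw":1,"dx":0,"dy":0,"dz":0,"ax":0,"ay":0,"az":0},{"claw":1,"dx":0,"dy":0,"dz":0,"ax":0,"ay":0,"az":0},{"claw":1,"dx":0,"dy":0,"dz":0,"ax":0,"ay":0,"az":0},{"claw":1,"dx":0,"dy":0,"dz":0,"ax":0,"ay":0,"az":0}]'
python3 -c "
from bench import r
print(r.close_job())"
```

```text
time: 21.72
ee_pos: [0.5699, -0.2172, 0.1432]
eef_rot: [0.154, 0.988, 0.0, 0.0]
ft_force: [-0.0, 0.2, -3.8]
width: 0.0376
grip_force: 40.0
the job is handed in; nothing more can be done
None
```

I handed the job in at 21.7 s: the heavier objective (A, about 3.5 N) is held still and upright over the viewer window with its tip about 50 mm above it, and the lighter one (B, about 1.4 N) stands released in the rack.

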